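# Unlock the pet crate and hold its spring lock open

## Task

Draw the key with the rectangular head out of the wooden key block and push it all the way into the lock on top of the mint-green crate, easing it past the sticky pins. Once it is fully home, turn it a quarter clockwise (seen from above) and finish still gripping it in that position: the lock springs shut if you let go, and I need it held open to lift the flap. Leave the round-headed key and everything else where it is.

Things in the scene. Friction and masses are not known exactly. Their poses are not given: they have to be found in the camera images.
- crate_key: Key to use, upright in an outer slot of the block, blade down. Black rectangular head 34 wide (x) x 9 thick (y) x 44 mm tall, hang hole 14 x 10 mm through y from 28 mm up; pinch it across y. Steel blade 12 (x) x 4 (y) x 28 mm, round end. Same after a half turn about z. Origin: centre of the head's underside, where the blade starts; z up through the head. About 30 g; 40 N grip holds it.
- key_tip (a point): End of that key's blade, 28 mm below the key's origin, axes as the key's. Home, it is 28 mm below the keyway point.
- keyway (a point): Mouth of the lock's keyway, centre of the plug's face, 182 mm above the board. x along the keyway's width, z up; turns with the plug. Keyway 14 (x) x 5.5 mm (y), straight down; dished mouth 20 x 12.5 mm, 5 mm deep. Home: head underside on the face. Sticky side pins 10 and 16 mm down, end tumbler from 19 mm stick; each takes 8 to 15 N or a jiggle: 1 mm along x, 0.06 rad yaw.
- lock_plug (a joint): Turn of the plug, rad: 0 locked, grows clockwise from above, stop at 1.65. Blocked until the key tip is about 24 mm deep. A spring drives it back (about 0.075 N m at a quarter turn). Key and plug have about 0.13 rad of yaw play. It draws the bolt that lies over the flap's edge, clear of it from about 1.22 rad.
- crate: Mint-green crate with a hinged flap in its top, 240 (x) x 300 (y) x 150 mm high, fixed. Origin: centre of the underside. On the near rail of the top sits a steel latch case 50 x 66 x 26 mm; its round plug (28 mm across, face 182 mm above the board) is at x = -85 mm, y = 0; the keyway at rest runs along the crate's x.
- key_block: Wooden key block 50 (x) x 130 (y) x 45 mm high, fixed, three slots along y at -42, 0 and 42 mm (9 mm in x, 18 mm in y, 36 mm deep). A key stands in each outer slot, head on the block's top, head width along the block's y; which is where varies. Origin: centre of the underside.
- round_key: The other key, standing in the other outer slot: same blade, but a small round head, 28 mm disc 8 mm thick. Leave it. Origin: where the blade starts; z up.
- dome: Ceramic hideaway dome, 94 mm across, 66 mm high. Leave it. Origin: centre of the underside.
- chew_bowl: Ceramic bowl with chew pieces, 86 mm across, 34 mm high. Leave it. Origin: centre of the underside.
- willow_ring: Woven willow ring, about 92 mm across, 22 mm high. Leave it. Origin: centre of the underside.
- comb: Stainless steel grooming comb, 180 x 33 x 5 mm, lying flat. Leave it. Origin: middle of the underside.
- scoop: Clear acrylic scoop, 180 mm long, 60 mm wide, 40 mm high. Leave it. Origin: under the back of its pan.
- drink_bottle: Small drinking bottle, 60 mm across, 150 mm high, upright. Leave it. Origin: centre of the underside.
- brush: Wooden brush, 120 x 45 x 30 mm. Leave it. Origin: centre of the underside.

How it is judged:
By the outcome, as a careful person would: the job done as asked, in the order asked, and still so for the second after the job is handed in, while the arm keeps its last pose, push and grip.
It also fails if it takes over 54 s, if anything falls off the work surface, if the arm or the gripper's body presses on something with over 40 N, if the wrist force passes 120 N, or if a joint passes its speed limit or range.

## Robot

A 7-joint arm with a two-finger parallel gripper is mounted at the origin on the work surface. World frame = base frame: x ahead of the robot, y to its left, z up, the work surface at z = 0. Lengths are in m, angles in rad, forces in N, time in s.
With the tool pointing down it reaches from about 0.4 to 0.9 m from the base axis. Payload 5.6 kg.
Tool frame: the origin (TCP) lies midway between the tips of the shut fingers; the grasp point (between the pads) lies 19 mm behind it (manip.grip_depth is the z of the grasp point in the tool frame, in m); z points along the fingers, y is the line along which they close (so a half turn about z gives the same grasp; the last joint's range is limited). The gripper opens to 92 mm and grips with 3 to 60 N. Pads are 20 mm wide; open, the fingers measure 128 mm over their backs; the gripper's body (75 mm by 189 mm) begins 69 mm behind the grasp point.
Start: joints at [1.289, 0.468, -0.012, 1.603, 0.006, 1.071, -0.056], TCP at [0.154, -0.632, 0.215] pointing down, gripper open.
Joint ranges: [-2.53, 2.53], [-0.31, 2.02], [-1.57, 1.55], [0.28, 2.44], [-1.29, 4.43], [0.15, 1.84], [-2.92, 2.92]. Speed limits (rad/s): [2.57, 2.57, 3.14, 3.14, 3.14, 3.14, 3.14].

## Interface

Orientations are given as [roll, pitch, yaw] about the fixed x, y, z axes, in that order (R = Rz(yaw) Ry(pitch) Rx(roll)).
In Python, from station import manip, imaging, ticket gives the robot as it stands.
- The arm moves only by the tool carry_out, never from a script. Its argument "motion" is a list of rows, each a list of 2 entries, a list of its own where there are three numbers: the shift along the tool's x, y, z in m, then the turn about the tool's z in rad. A call has 1 to 10 rows; each row shifts and turns the commanded pose from where the row before left it, along the tool's axes as they then stand; what a row does not reach is not made up. A row lasts 1/12 s, in which the tool goes at most 41.7 mm and 7.16 degrees, less where a joint would pass 70% of its speed; a pose out of reach is approached as far as the arm can. A call is refused whole if a number of a shift passes 0.0417 or a number of a turn 0.125, either way. A call with a gripper value outside its range is refused whole. "fingers" is the opening, from -1 (shut) to 1 (fully open), so that 0 is half open, set as the call begins (left out, the last holds). The fingers move at their own pace and stop on an object; "force" is the grip in N (left out, the last holds). Time passes only in rows, so rows that do not move let the fingers close. It gives the time, the measured TCP pose, the force, the opening and the grip force at its end, in the units of the state.
- manip.get_obs(): the state, without advancing time (a new reading comes with each control period).
- imaging.capture(name): name is "side" or "top" or "wrist"; returns a dict with "color" (384x512x3 uint8, red, green, blue), "fx", "fy", "cx", "cy" (pixels), "k1" (the pictures are not rectified: a ray, as slopes to the right and down, at radius r is drawn at 1 + k1 r^2 times it, then the intrinsics apply), "rvec" (rotation vector, rad) and "tvec" (3), from world to camera coordinates, as OpenCV has them. Camera axes: x right, y down, z forward; pixel columns grow to the right and rows downward; lengths in m; the calibration is good to about 2 mm. A picture is of the moment at which its call begins. There is no depth.
- ticket.close_job(): hands the job in; it is judged then, once.
The state is a dict: "time_s": time; "joint_positions": joint angles; "dq": joint speeds; "joint_efforts": joint torques, N m; "ee_pos": TCP position; "tool_rot": TCP orientation; "ft_force": force on the tool from outside, world axes, zero at the start; "wrist_torque": the same for the moment, N m; "opening": opening from 0.0 (shut) to 1.0 (fully open); "grip_force": force on a finger pad.
Only numpy, scipy, OpenCV 4.12 (cv2) and the standard library are available. Lean on these libraries where they do the work, as an engineer would, in place of code of your own. Each camera call takes 0.05 s, during which the arm holds its last target. There are 200 camera calls.

## Working session

There is one attempt and no reset: what is moved stays moved. The work goes in short steps, Python scripts to look and compute and a tool call to move; the robot and the scene stay as the last step left them, time stands still between calls to the robot, and variables do not carry over. Pictures are saved under pics/ and viewed, at most 10 in all, crops included, and the job is handed in when it is done.

Besides the shell and the picture viewer there is one more tool, called after "Emit:" as name(argument=value, ...), one argument or row to a line, values as JSON. carry_out: Moves the arm, as the interface text tells. Its arguments: {"type":"object","properties":{"motion":{"type":"array","items":{"type":"array"}},"fingers":{"type":"number"},"force":{"type":"number"}},"required":["motion"]}

```bash
mkdir -p pics
cat > h.py <<'E'
import numpy as np, cv2
from station import manip, imaging, ticket
def snap(n,f):
    d=imaging.capture(n); cv2.imwrite('pics/'+f+'.png',d['color'][:,:,::-1])
    np.savez('pics/'+f+'.npz',**d); return d
def load(f): return dict(np.load('pics/'+f+'.npz'))
def ray(d,u,v):
    x,y=(u-d['cx'])/d['fx'],(v-d['cy'])/d['fy']; k=float(d['k1'])
    a,b=x,y
    for _ in range(30):
        s=1+k*(a*a+b*b); a,b=x/s,y/s
    R=cv2.Rodrigues(np.array(d['rvec'],float))[0]; t=np.array(d['tvec'],float).ravel()
    return -R.T@t, R.T@np.array([a,b,1.])
def atz(d,u,v,z):
    c,r=ray(d,u,v); return c+r*(z-c[2])/r[2]
def proj(d,P):
    R=cv2.Rodrigues(np.array(d['rvec'],float))[0]; t=np.array(d['tvec'],float).ravel()
    p=R@np.array(P,float)+t; a,b=p[:2]/p[2]; s=1+float(d['k1'])*(a*a+b*b)
    return np.array([d['fx']*a*s+d['cx'],d['fy']*b*s+d['cy']])
def st():
    o=manip.get_obs(); 
    for k in('time_s','ee_pos','tool_rot','ft_force','opening','grip_force'): print(k,np.round(o[k],4))
    return o
E
python3 - <<'E'
from h import *
a=snap('top','top0');b=snap('side','side0')
for d in(a,b): print(ray(d,d['cx'],d['cy']))
st();print(manip.grip_depth)
E
```

```text
(array([0.31964208, 0.0049486 , 1.74276264]), array([ 0.14061584, -0.01204229, -0.98999099]))
(array([-0.18839382,  0.52753059,  1.01297254]), array([ 0.58531781, -0.4136095 , -0.69737382]))
time_s 0.1
ee_pos [ 0.1536 -0.6311  0.2137]
tool_rot [-3.140e+00  1.000e-04  2.387e-01]
ft_force [ 0.1576 -0.1061 -0.5522]
opening 1.0011
grip_force 0.0
-0.0187
```

View pics/top0.png

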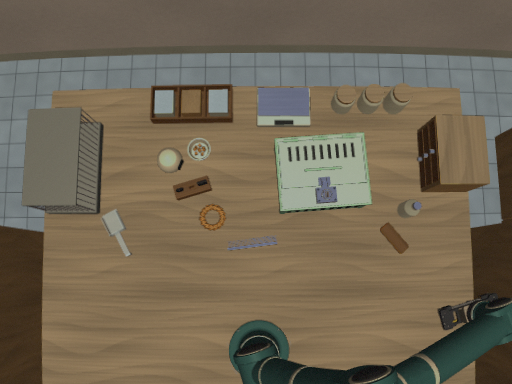

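View pics/side0.png

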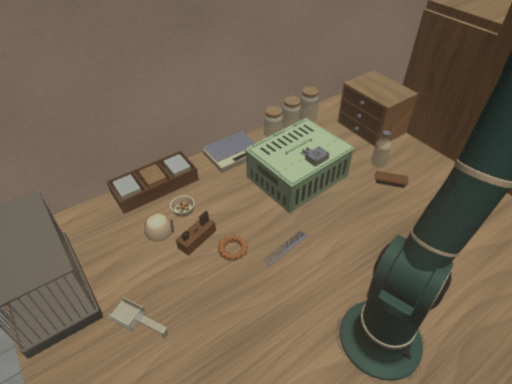

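The top view shows the key block at about (193,188) and the latch at (326,190). The side view shows the taller rectangular head at (204,217), on the block's right (-y) end. I'll enlarge both areas next.

Run:
```python
from h import *
t=cv2.imread('pics/top0.png');s=cv2.imread('pics/side0.png')
def c(i,u,v,w,h,k): return cv2.resize(i[v:v+h,u:u+w],None,fx=k,fy=k,interpolation=cv2.INTER_CUBIC)
A=c(t,168,170,50,37,8);B=c(t,301,170,50,37,8);C=c(s,170,200,50,37,8)
D=c(s,290,135,50,37,8)
cv2.imwrite('pics/z0.png',np.vstack([np.hstack([A,B]),np.hstack([C,D])]))
```

```text
(no output)
```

View pics/z0.png

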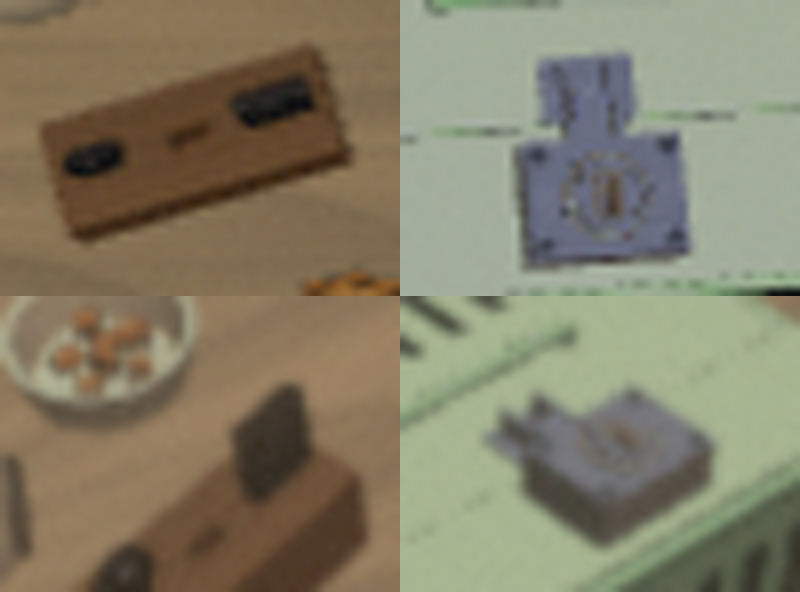

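Run:
```python
from h import *
d=load('top0')
P=lambda u,v,z,o:atz(d,o[0]+u/8-.5+.0625,o[1]+v/8-.5+.0625,z)
a=(168,170);b=(301,170)
m=P(190,136,.045,a);k=P(273,95,.089,a);print('mid',m,'key',k,np.linalg.norm(k-m))
L=[P(*q,.045,a) for q in((40,125),(312,45),(350,155),(82,238))]
print(np.round(L,4)); e=L[0]-L[1];f=L[3]-L[2];print('yaw',np.arctan2(-e[0],e[1]),np.arctan2(-f[0],f[1]))
print('plug',P(212,193,.182,b))
C=[P(*q,.176,b) for q in((117,145),(280,132),(290,252),(123,262))];print(np.round(C,4),np.mean(C,0))
for i,j in((0,1),(3,2)): e=C[i]-C[j];print(np.arctan2(-e[0],e[1]))
from math import *
# crate corners on lid top
Q=[atz(d,u,v,.15) for u,v in((275,138),(366,133.5),(370,206),(279,211))]
for i,j in((0,1),(3,2)): e=Q[i]-Q[j];print(np.arctan2(-e[0],e[1]),np.linalg.norm(e))
for i,j in((0,3),(1,2)): e=Q[i]-Q[j];print(np.arctan2(e[1],e[0]),np.linalg.norm(e))
```

```text
mid [0.58126538 0.2327051  0.045     ] key [0.59219998 0.19064193 0.089     ] 0.061845584380798485
[[0.5869 0.3004 0.045 ]
 [0.622  0.1782 0.045 ]
 [0.572  0.1609 0.045 ]
 [0.5357 0.2807 0.045 ]]
yaw 0.2794342200810042 0.2937139050133528
plug [ 0.53217981 -0.2318235   0.182     ]
[[ 0.5534 -0.1938  0.176 ]
 [ 0.5582 -0.2619  0.176 ]
 [ 0.5081 -0.2644  0.176 ]
 [ 0.5047 -0.195   0.176 ]] [ 0.53111162 -0.22879363  0.176     ]
0.07064744237344246
0.04892442485807774
0.04694486070435011 0.31466494152252356
0.04321285911193528 0.3074744915698677
0.03768913186267418 0.24988866650119854
0.009096425881330257 0.25120536027672924
```

Emit:
carry_out(
  motion=[
    [[0.034,-0.02,-0.006],0],
    [[0.034,-0.02,-0.006],0],
    [[0.034,-0.02,-0.006],0],
    [[0.034,-0.02,-0.006],0],
    [[0.034,-0.02,-0.006],0],
    [[0.034,-0.02,-0.006],0],
    [[0.034,-0.02,-0.006],0],
    [[0.034,-0.02,-0.006],0],
    [[0.034,-0.02,-0.006],0],
    [[0.034,-0.02,-0.006],0],
  ],
  fingers=0,
)

```text
time_s: 0.93
ee_pos: [0.4376, -0.3552, 0.2747]
tool_rot: [-3.141, 0.0, 0.239]
ft_force: [0.5, -0.1, -0.5]
opening: 0.502
grip_force: 0.0
```

Emit:
carry_out(
  motion=[
    [[0.02,-0.035,0],0],
    [[0.02,-0.035,0],0],
    [[0.02,-0.035,0],0],
    [[0.02,-0.035,0],0],
    [[0.02,-0.035,0],0],
    [[0.02,-0.035,0],0],
    [[0.02,-0.035,0],0],
    [[0.02,-0.035,0],0],
    [[0.02,-0.035,0],0],
    [[0.02,-0.035,0],0],
  ],
)

```text
time_s: 1.77
ee_pos: [0.5483, 0.0323, 0.2744]
tool_rot: [3.141, 0.0, 0.238]
ft_force: [0.7, -0.6, 0.0]
opening: 0.501
grip_force: 0.0
```

Emit:
carry_out(
  motion=[
    [[0.02,-0.035,0],0],
    [[0.02,-0.035,0],0],
    [[0.02,-0.035,0],0],
    [[0.019,-0.037,0],0],
    [[0,0,0],-0.12],
    [[0,0,0],-0.12],
    [[0,0,0],-0.12],
    [[0,0,0],-0.12],
    [[0,0,0],-0.12],
    [[0,0,0],-0.12],
  ],
)

```text
time_s: 2.6
ee_pos: [0.5912, 0.187, 0.274]
tool_rot: [-3.141, 0.001, 0.965]
ft_force: [0.5, -0.9, 0.1]
opening: 0.502
grip_force: 0.0
```

Emit:
carry_out(
  motion=[
    [[0,0,0.01],-0.12],
    [[0,0,0.01],-0.12],
    [[0,0,0.01],-0.12],
    [[0,0,0.01],-0.12],
    [[0,0,0.01],-0.12],
    [[0,0,0.01],-0.12],
    [[0,0,0.01],-0.12],
    [[0,0,0.01],-0.06],
    [[0,0,0],0],
    [[0,0,0],0],
  ],
)

```text
time_s: 3.43
ee_pos: [0.5911, 0.1868, 0.1938]
tool_rot: [-3.14, -0.0, 1.857]
ft_force: [-0.4, 0.0, -0.4]
opening: 0.498
grip_force: 0.0
```

Run:
```python
from h import *
d=snap('wrist','w1');o=st();print(np.round(o['joint_positions'],3))
print(ray(d,d['cx'],d['cy']))
c=np.array([.5925,.191]);print([proj(d,[*c,z]) for z in(.045,.089)])
i=cv2.imread('pics/w1.png');cv2.imwrite('pics/w1b.png',cv2.resize(i,(800,600),interpolation=cv2.INTER_CUBIC))
```

```text
time_s 3.4833
ee_pos [0.5916 0.1871 0.1946]
tool_rot [-3.1412e+00 -2.0000e-04  1.8567e+00]
ft_force [ 0.9126 -0.077   0.2146]
opening 0.5029
grip_force 0.0
[ 0.187  0.569 -0.765  1.66   0.434  1.09  -0.418]
(array([0.5724159 , 0.25283631, 0.36348839]), array([ 0.0676118 , -0.23483071, -0.969682  ]))
[array([260.14061942, 179.60014897]), array([260.37848536, 188.40969896])]
```

View pics/w1b.png

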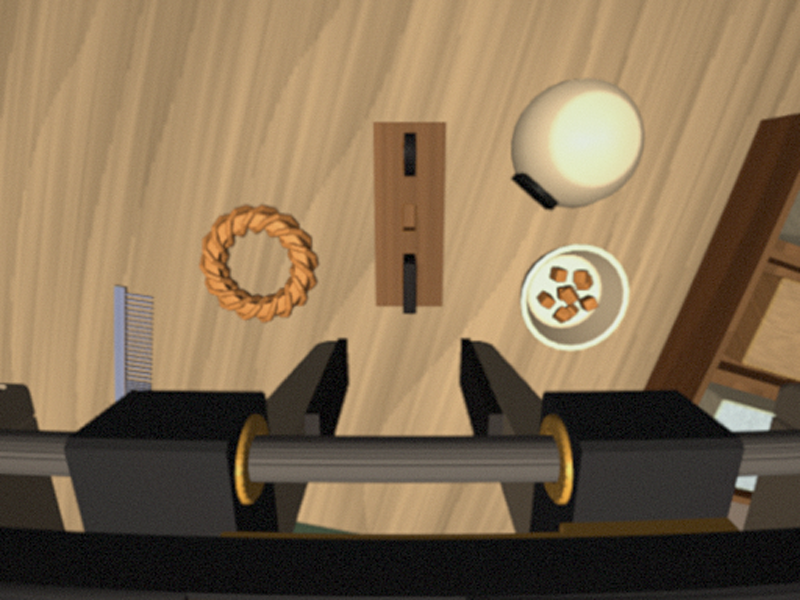

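The rectangular key's head top runs from about (409,262) to (409,313) in the upscaled wrist view. The round key is at (409,152), and the block is vertical, so the yaw is right.

Run:
```python
from h import *
d=load('w1');g=d['color'].astype(int).max(2)
def box(r0,r1,c0,c1):
    m=(g[r0:r1,c0:c1]<55);ys,xs=np.nonzero(m);print(np.c_[ys.min()+r0,ys.max()+r0,xs.min()+c0,xs.max()+c0])
    for r in range(ys.min(),ys.max()+1,3):
        x=xs[ys==r]; print(r+r0,x.min()+c0,x.max()+c0,g[r+r0,c0+int(x.mean())],end=' | ')
    print()
box(155,206,250,275);box(75,120,250,275)
for u,v in((262,168),(262,200),(262,184)): print(atz(d,u,v,.089))
for u,v in((240,78),(285,78),(283,195),(240.5,195)):print(atz(d,u,v,.045))
```

```text
[[163 199 258 265]]
163 259 264 9 | 166 259 265 17 | 169 259 265 48 | 172 259 265 49 | 175 259 265 50 | 178 259 265 44 | 181 259 265 45 | 184 259 265 49 | 187 259 265 47 | 190 259 265 45 | 193 259 265 44 | 196 259 265 45 | 199 259 264 33 | 
[[ 85 111 259 265]]
85 260 264 54 | 88 259 265 26 | 91 259 265 34 | 94 259 265 46 | 97 260 265 44 | 100 259 265 37 | 103 259 265 33 | 106 259 265 28 | 109 259 265 29 | 
[0.58818205 0.2111998  0.089     ]
[0.59748515 0.17992917 0.089     ]
[0.59276825 0.19578183 0.089     ]
[0.54061601 0.29085528 0.045     ]
[0.58658837 0.30439082 0.045     ]
[0.62328597 0.18096531 0.045     ]
[0.5757099  0.16696279 0.045     ]
```

Emit:
carry_out(
  motion=[
    [[0.008,0.004,0],0],
    [[0,0,0.03],0],
    [[0,0,0.03],0],
    [[0,0,0.03],0],
    [[0,0,0.03],0],
    [[0,0,0.022],0],
    [[0,0,0],0],
    [[0,0,0],0],
  ],
)

```text
time_s: 4.15
ee_pos: [0.5929, 0.1968, 0.0525]
tool_rot: [-3.141, -0.0, 1.859]
ft_force: [0.3, -0.3, 0.5]
opening: 0.501
grip_force: 0.0
```

Emit:
carry_out(
  motion=[
    [[0,0,0],0],
    [[0,0,0],0],
    [[0,0,0],0],
    [[0,0,0],0],
    [[0,0,0],0],
    [[0,0,0],0],
    [[0,0,0],0],
    [[0,0,0],0],
  ],
  fingers=-1,
  force=45,
)

```text
time_s: 4.82
ee_pos: [0.5934, 0.1959, 0.0531]
tool_rot: [3.141, 0.0, 1.858]
ft_force: [-1.0, -1.4, 4.7]
opening: 0.098
grip_force: 45.0
```

Emit:
carry_out(
  motion=[
    [[0,0,-0.01],0],
    [[0,0,-0.015],0],
    [[0,0,-0.025],0],
    [[0,0,-0.03],0],
    [[0,0,-0.03],0],
    [[0,0,-0.03],0],
    [[0,0,-0.03],0],
    [[0,0,-0.03],0],
    [[0,0,-0.03],0],
    [[0,0,-0.01],0],
  ],
)

```text
time_s: 5.65
ee_pos: [0.5943, 0.1975, 0.2987]
tool_rot: [3.134, -0.0, 1.859]
ft_force: [0.7, 0.6, 1.0]
opening: 0.094
grip_force: 45.0
```

Run:
```python
from h import *
d=snap('wrist','w2');st()
i=cv2.imread('pics/w2.png');cv2.imwrite('pics/w2b.png',cv2.resize(i[150:384,130:400],None,fx=2.5,fy=2.5,interpolation=cv2.INTER_CUBIC))
```

```text
time_s 5.7
ee_pos [0.5945 0.1975 0.2985]
tool_rot [ 3.1333e+00 -2.0000e-04  1.8591e+00]
ft_force [ 0.0541  0.8004 -0.1294]
opening 0.0944
grip_force 44.9999
```

View pics/w2b.png

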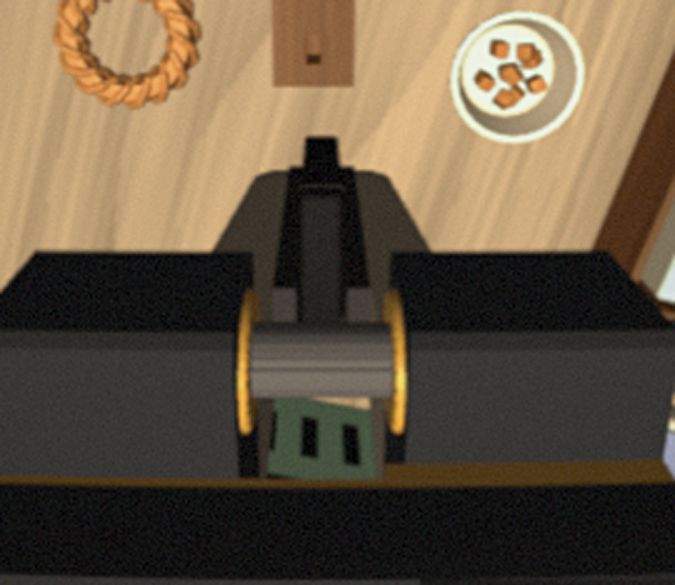

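The key is out of the block and gripped, with its head between the fingers at (320,155) in the crop. I'll carry it to the lock next.

Emit:
carry_out(
  motion=[
    [[-0.037,-0.01,0],0],
    [[-0.037,-0.01,0],0],
    [[-0.037,-0.01,0],0],
    [[-0.037,-0.01,0],0],
    [[-0.037,-0.01,0],0],
    [[-0.037,-0.01,0],0],
    [[-0.037,-0.01,0],0],
    [[-0.037,-0.01,0],0],
    [[-0.037,-0.01,0],0],
    [[-0.037,-0.01,0],0],
  ],
)

```text
time_s: 6.53
ee_pos: [0.6012, -0.189, 0.2914]
tool_rot: [-3.14, -0.001, 1.859]
ft_force: [1.0, 0.3, 0.3]
opening: 0.095
grip_force: 45.0
```

Emit:
carry_out(
  motion=[
    [[-0.037,-0.01,0],0],
    [[0,0,0],-0.12],
    [[0,0,0],-0.12],
    [[0,0,0],-0.12],
    [[0,0,0],-0.12],
    [[0,0,0],-0.12],
    [[0,0,0],-0.12],
    [[0,0,0],-0.12],
    [[0,0,0],-0.12],
    [[0,0,0],-0.12],
  ],
)

```text
time_s: 7.37
ee_pos: [0.6024, -0.2252, 0.2912]
tool_rot: [3.141, -0.002, 2.945]
ft_force: [-0.1, 0.1, -1.5]
opening: 0.096
grip_force: 45.0
```

Emit:
carry_out(
  motion=[
    [[0,0,0.01],-0.12],
    [[0,0,0.01],-0.12],
    [[0,0,0],0],
    [[0,0,0],0],
  ],
)

```text
time_s: 7.7
ee_pos: [0.6024, -0.2254, 0.2711]
tool_rot: [3.14, -0.002, -3.108]
ft_force: [0.3, -0.1, 0.6]
opening: 0.094
grip_force: 45.0
```

Run:
```python
from h import *
d=snap('wrist','w3');o=st();print(np.round(o['joint_positions'],3))
print(proj(d,[.532,-.23,.182]))
u,v=map(int,proj(d,[.532,-.23,.182]));i=cv2.imread('pics/w3.png');u0=max(u-100,0);v0=max(v-75,0)
print(u0,v0);cv2.imwrite('pics/w3b.png',cv2.resize(i[v0:v0+150,u0:u0+200],None,fx=4,fy=4,interpolation=cv2.INTER_CUBIC))
```

```text
time_s 7.75
ee_pos [ 0.6028 -0.2254  0.272 ]
tool_rot [ 3.1407e+00 -1.1000e-03 -3.1076e+00]
ft_force [-0.2985  0.0361 -0.5766]
opening 0.0952
grip_force 44.9999
[ 0.962  0.623 -1.002  1.51   0.534  1.304  1.508]
[255.20752726 118.99327691]
155 43
```

View pics/w3b.png

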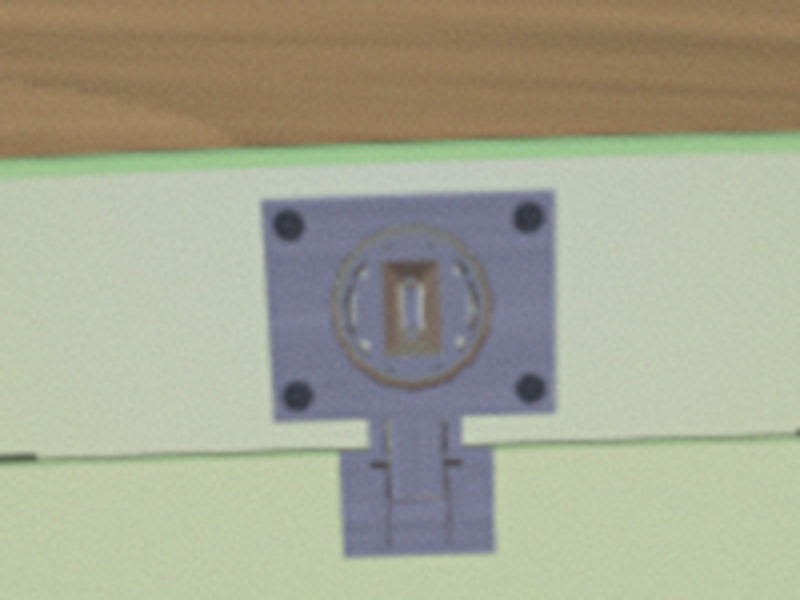

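Run:
```python
from h import *
d=load('w3');o=manip.get_obs()
P=lambda u,v,z=.182:atz(d,155-.375+u/4,43-.375+v/4,z)
D=[P(*q) for q in((384,262),(440,262),(440,353),(385,354))];print(np.round(D,4),np.mean(D,0))
R=[P(*q) for q in((332,307),(491,307),(412,227),(412,386))];print('ring',np.round(R,4),np.mean(R,0))
C=[P(*q,.176) for q in((263,200),(554,190),(555,411),(274,421))];print(np.round(C,4),np.mean(C,0))
for i,j in((0,1),(3,2)): e=C[j]-C[i];print('yaw y-edge',np.arctan2(e[0],-e[1]),np.linalg.norm(e))
for i,j in((0,3),(1,2)): e=C[j]-C[i];print('yaw x-edge',np.arctan2(e[1],e[0]),np.linalg.norm(e))
a=P(0,457,.15);b=P(800,434,.15);e=b-a;print('flap',np.arctan2(e[0],-e[1]))
a=P(0,178,.15);b=P(800,153,.15);e=b-a;print('edge',np.arctan2(e[0],-e[1]))
```

```text
[[ 0.5228 -0.2343  0.182 ]
 [ 0.5223 -0.222   0.182 ]
 [ 0.5421 -0.2212  0.182 ]
 [ 0.5428 -0.2336  0.182 ]] [ 0.53249569 -0.22777165  0.182     ]
ring [[ 0.5328 -0.2457  0.182 ]
 [ 0.5316 -0.2102  0.182 ]
 [ 0.5151 -0.2284  0.182 ]
 [ 0.5497 -0.2272  0.182 ]] [ 0.53231581 -0.22788879  0.182     ]
[[ 0.5099 -0.262   0.176 ]
 [ 0.5055 -0.197   0.176 ]
 [ 0.5546 -0.1938  0.176 ]
 [ 0.5591 -0.2591  0.176 ]] [ 0.53228735 -0.22796013  0.176     ]
yaw y-edge -3.0744829365648254 0.06512524564728361
yaw y-edge -3.072226948286319 0.06551898345895384
yaw x-edge 0.05749237581477392 0.049283929780081316
yaw x-edge 0.06547333145943246 0.04913390643319204
flap -3.0791004124980663
edge -3.077871980312811
```

The dish measures 20 x 12.4 mm, as given. Its centre is at (0.5324, -0.2278), yaw about 0.064.

Emit:
carry_out(
  motion=[
    [[0.03,0,0],-0.03],
    [[0.03,0,0],0],
    [[0.0105,0.002,0],0],
    [[0,0,0.015],0],
    [[0,0,0.015],0],
    [[0,0,0.01],0],
    [[0,0,0],0],
    [[0,0,0],0],
  ],
)

```text
time_s: 8.42
ee_pos: [0.533, -0.227, 0.2327]
tool_rot: [3.141, -0.0, -3.075]
ft_force: [-0.4, 0.1, 0.2]
opening: 0.096
grip_force: 45.0
```

Run:
```python
from h import *
st()
d=snap('side','s4');u,v=map(int,proj(d,[.532,-.228,.2]));print(u,v)
w=snap('wrist','w4')
A=cv2.resize(cv2.imread('pics/s4.png')[v-30:v+30,u-40:u+40],(400,300),interpolation=cv2.INTER_CUBIC)
B=cv2.resize(cv2.imread('pics/w4.png')[150:300,160:360],(400,300),interpolation=cv2.INTER_CUBIC)
cv2.imwrite('pics/z4.png',np.hstack([A,B]))
```

```text
time_s 8.4167
ee_pos [ 0.533  -0.227   0.2327]
tool_rot [ 3.1412 -0.     -3.0748]
ft_force [-0.374   0.0667  0.2432]
opening 0.0958
grip_force 44.9999
318 146
```

View pics/z4.png

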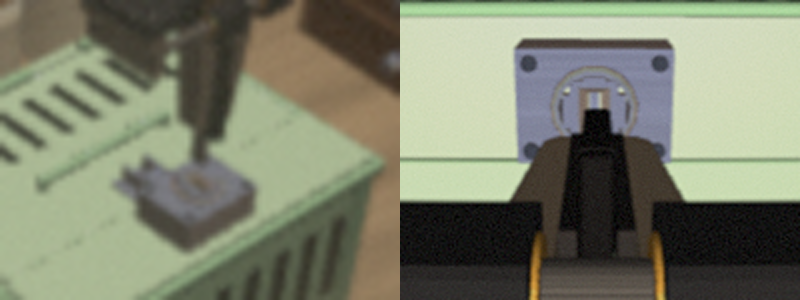

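The blade hangs just above the dish, and the wrist view (595,110) shows it lined up laterally. I'll go down into the mouth now.

Emit:
carry_out(
  motion=[
    [[0.0005,-0.0007,0.005],0],
    [[0,0,0.005],0],
    [[0,0,0.004],0],
    [[0,0,0.002],0],
    [[0,0,0.002],0],
    [[0,0,0],0],
    [[0,0,0],0],
  ],
)

```text
time_s: 9.1
ee_pos: [0.5322, -0.228, 0.2145]
tool_rot: [3.141, -0.0, -3.074]
ft_force: [-0.7, 0.9, 0.2]
opening: 0.091
grip_force: 45.0
```

Emit:
carry_out(
  motion=[
    [[0,0,0.001],0],
    [[0,0,0.001],0],
    [[0,0,0.001],0],
    [[0,0,0.001],0],
    [[0,0,0],0],
    [[0,0,0],0],
  ],
)

```text
time_s: 9.6
ee_pos: [0.5321, -0.2281, 0.2105]
tool_rot: [3.142, -0.0, -3.075]
ft_force: [0.1, 0.2, -0.8]
opening: 0.097
grip_force: 45.0
```

Emit:
carry_out(
  motion=[
    [[0,0,0.001],0],
    [[0,0,0.001],0],
    [[0,0,0.001],0],
    [[0,0,0.001],0],
    [[0,0,0],0],
    [[0,0,0],0],
  ],
)

```text
time_s: 10.1
ee_pos: [0.5324, -0.2281, 0.2084]
tool_rot: [-3.14, -0.0, -3.075]
ft_force: [-3.8, -0.4, 13.0]
opening: 0.092
grip_force: 45.0
```

Emit:
carry_out(
  motion=[
    [[0.001,0,0],0.06],
    [[-0.002,0,0.0005],-0.12],
    [[0.002,0,0],0.12],
    [[-0.001,0,0],-0.06],
    [[0,0,0],0],
    [[0,0,0],0],
  ],
)

```text
time_s: 10.6
ee_pos: [0.5305, -0.2287, 0.2053]
tool_rot: [3.142, -0.004, -3.076]
ft_force: [-4.6, 0.4, 0.7]
opening: 0.094
grip_force: 45.0
```

Emit:
carry_out(
  motion=[
    [[0.001,0,0.001],0],
    [[0,0,0.001],0],
    [[0,0,0.001],0],
    [[0,0,0.001],0],
    [[0,0,0],0],
    [[0,0,0],0],
  ],
)

```text
time_s: 11.1
ee_pos: [0.5313, -0.2287, 0.2022]
tool_rot: [-3.141, 0.0, -3.075]
ft_force: [-4.4, -1.4, 3.2]
opening: 0.096
grip_force: 45.0
```

Emit:
carry_out(
  motion=[
    [[0,0,0.001],0],
    [[0,0,0.001],0],
    [[0,0,0],0],
    [[0,0,0],0],
  ],
)

```text
time_s: 11.43
ee_pos: [0.532, -0.2284, 0.2003]
tool_rot: [-3.142, 0.002, -3.075]
ft_force: [-1.8, 0.8, 2.9]
opening: 0.093
grip_force: 45.0
```

Emit:
carry_out(
  motion=[
    [[0.001,0,0],0.06],
    [[-0.002,0,0],-0.12],
    [[0.002,0,0],0.12],
    [[-0.001,0,0],-0.06],
    [[0,0,0],0],
    [[0,0,0],0],
  ],
)

```text
time_s: 11.93
ee_pos: [0.5317, -0.2291, 0.1999]
tool_rot: [-3.141, 0.001, -3.075]
ft_force: [-0.2, -0.8, -0.8]
opening: 0.092
grip_force: 45.0
```

Emit:
carry_out(
  motion=[
    [[0,0,0.001],0],
    [[0,0,0.001],0],
    [[0,0,0.001],0],
    [[0,0,0],0],
    [[0,0,0],0],
  ],
)

```text
time_s: 12.35
ee_pos: [0.5316, -0.2286, 0.1968]
tool_rot: [3.141, 0.001, -3.074]
ft_force: [1.3, -1.5, -1.4]
opening: 0.093
grip_force: 45.0
```

Emit:
carry_out(
  motion=[
    [[0.001,0,0],0.06],
    [[-0.002,0,0],-0.12],
    [[0.002,0,0],0.12],
    [[-0.001,0,0],-0.06],
    [[0,0,0],0],
    [[0,0,0],0],
  ],
)

```text
time_s: 12.85
ee_pos: [0.5314, -0.2284, 0.1973]
tool_rot: [3.141, 0.0, -3.075]
ft_force: [-0.8, -0.1, 5.2]
opening: 0.096
grip_force: 45.0
```

Emit:
carry_out(
  motion=[
    [[0,0,0.001],0],
    [[0,0,0.001],0],
    [[0,0,0.001],0],
    [[0,0,0],0],
    [[0,0,0],0],
  ],
)

```text
time_s: 13.27
ee_pos: [0.5314, -0.2287, 0.1938]
tool_rot: [3.141, 0.0, -3.075]
ft_force: [0.1, 0.2, -0.7]
opening: 0.091
grip_force: 45.0
```

Emit:
carry_out(
  motion=[
    [[0.001,0,0],0.06],
    [[-0.002,0,0],-0.12],
    [[0.002,0,0],0.12],
    [[-0.001,0,0],-0.06],
    [[0,0,0],0],
    [[0,0,0],0],
  ],
)

```text
time_s: 13.77
ee_pos: [0.5313, -0.229, 0.194]
tool_rot: [3.141, 0.0, -3.075]
ft_force: [-0.8, 0.7, 1.0]
opening: 0.094
grip_force: 45.0
```

Emit:
carry_out(
  motion=[
    [[0,0,0.001],0],
    [[0,0,0.001],0],
    [[0,0,0.001],0],
    [[0,0,0.001],0],
    [[0,0,0],0],
    [[0,0,0],0],
  ],
)

```text
time_s: 14.27
ee_pos: [0.5314, -0.2292, 0.1903]
tool_rot: [-3.142, 0.0, -3.075]
ft_force: [-1.6, 1.7, 4.1]
opening: 0.1
grip_force: 45.0
```

Emit:
carry_out(
  motion=[
    [[0.001,0,0.0005],0.06],
    [[-0.002,0,0.0005],-0.12],
    [[0.002,0,0],0.12],
    [[-0.001,0,0],-0.06],
    [[0,0,0],0],
    [[0,0,0],0],
  ],
)

```text
time_s: 14.77
ee_pos: [0.5315, -0.229, 0.1899]
tool_rot: [3.141, 0.0, -3.074]
ft_force: [-3.0, 0.5, 9.6]
opening: 0.094
grip_force: 45.0
```

Emit:
carry_out(
  motion=[
    [[0,0,0.001],0],
    [[0,0,0],0.06],
    [[0,0,0],-0.12],
    [[0,0,0],0.06],
    [[0,0,0],0],
    [[0,0,0],0],
  ],
)

```text
time_s: 15.27
ee_pos: [0.5316, -0.229, 0.1898]
tool_rot: [-3.141, 0.0, -3.075]
ft_force: [-4.3, 2.3, 14.8]
opening: 0.095
grip_force: 45.0
```

It's seated: TCP z stays at 0.190 under 15 N. Now the turn.

Emit:
carry_out(
  motion=[
    [[0,0,-0.0005],0.08],
    [[0,0,0],0.08],
    [[0,0,0],0.08],
    [[0,0,0],0.08],
    [[0,0,0],0.08],
    [[0,0,0],0.08],
    [[0,0,0],0],
  ],
)

```text
time_s: 15.85
ee_pos: [0.5314, -0.229, 0.1899]
tool_rot: [-3.141, 0.0, 2.725]
ft_force: [-3.5, 1.8, 11.6]
opening: 0.099
grip_force: 45.0
```

Run:
```python
from h import *
print(np.round(st()['wrist_torque'],3))
```

```text
time_s 15.85
ee_pos [ 0.5314 -0.229   0.1899]
tool_rot [-3.1410e+00  2.0000e-04  2.7253e+00]
ft_force [-3.4681  1.8045 11.568 ]
opening 0.0995
grip_force 45.0045
[ 0.572  0.754 -0.016]
```

Turning smoothly, 0.48 rad so far. I'll continue.

Emit:
carry_out(
  motion=[
    [[0,0,0],0.08],
    [[0,0,0],0.08],
    [[0,0,0],0.08],
    [[0,0,0],0.08],
    [[0,0,0],0.08],
    [[0,0,0],0.08],
    [[0,0,0],0.08],
    [[0,0,0],0],
  ],
)

```text
time_s: 16.52
ee_pos: [0.5313, -0.2286, 0.1899]
tool_rot: [-3.141, -0.0, 2.166]
ft_force: [-4.7, 3.3, 11.0]
opening: 0.093
grip_force: 45.0
```

Emit:
carry_out(
  motion=[
    [[0,0,0],0.08],
    [[0,0,0],0.08],
    [[0,0,0],0.08],
    [[0,0,0],0.08],
    [[0,0,0],0.08],
    [[0,0,0],0.08],
    [[0,0,0],0.08],
    [[0,0,0],0],
    [[0,0,0],0],
  ],
)

```text
time_s: 17.27
ee_pos: [0.532, -0.2284, 0.1899]
tool_rot: [3.14, -0.0, 1.609]
ft_force: [-2.0, 3.5, 9.7]
opening: 0.096
grip_force: 45.0
```

Run:
```python
from h import *
o=st();print(np.round(o['wrist_torque'],3),np.round(o['joint_positions'],3))
d=snap('wrist','w5');t=snap('side','s5')
u,v=map(int,proj(t,[.532,-.228,.19]))
A=cv2.resize(cv2.imread('pics/s5.png')[v-30:v+30,u-40:u+40],(400,300),interpolation=cv2.INTER_CUBIC)
B=cv2.resize(cv2.imread('pics/w5.png')[100:280,140:380],(400,300),interpolation=cv2.INTER_CUBIC)
cv2.imwrite('pics/z5.png',np.hstack([A,B]))
```

```text
time_s 17.2667
ee_pos [ 0.532  -0.2284  0.1899]
tool_rot [ 3.1404e+00 -2.0000e-04  1.6092e+00]
ft_force [-2.0326  3.4912  9.6987]
opening 0.0957
grip_force 45.0033
[0.805 0.465 0.069] [ 0.845  0.465 -0.645  1.773  0.323  1.011  0.115]
```

View pics/z5.png

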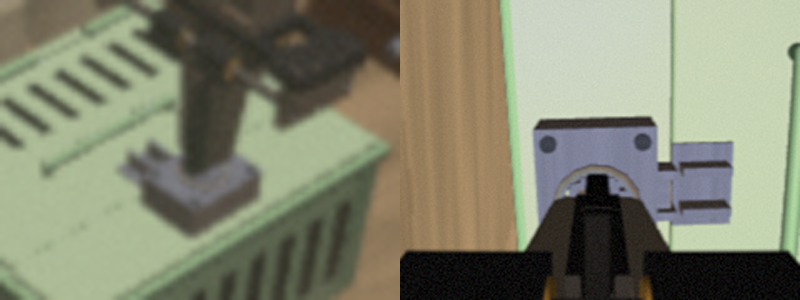

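The bolt has drawn back from the flap (wrist crop, about (665,190)) and the spring torque reads 0.07 N m. I'll add 0.05 rad to cover the yaw play, settle and check.

Emit:
carry_out(
  motion=[
    [[0,0,0],0.05],
    [[0,0,0],0],
    [[0,0,0],0],
    [[0,0,0],0],
    [[0,0,0],0],
    [[0,0,0],0],
    [[0,0,0],0],
  ],
)

```text
time_s: 17.95
ee_pos: [0.5321, -0.2284, 0.1899]
tool_rot: [3.14, -0.001, 1.559]
ft_force: [-2.1, 4.0, 9.3]
opening: 0.095
grip_force: 45.0
```

Run:
```python
from h import *
o=st();print(np.round(o['wrist_torque'],3))
if abs(o['ee_pos'][2]-.19)<.001 and o['grip_force']>40: print(ticket.close_job())
```

```text
time_s 17.95
ee_pos [ 0.5321 -0.2284  0.1899]
tool_rot [ 3.1402e+00 -5.0000e-04  1.5593e+00]
ft_force [-2.0879  4.0185  9.2801]
opening 0.0946
grip_force 45.0033
[0.855 0.494 0.091]
the job is handed in; nothing more can be done
None
```

The rectangular-headed key is fully home in the lock, turned a quarter clockwise and still gripped at 45 N with the bolt drawn clear of the flap; the job was handed in at 18 s.

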